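Clamp a chair slat in its cradle

ROBOT

A 6-joint arm with a two-finger parallel gripper is mounted at the origin on the work surface. World frame = base frame: x ahead of the robot, y to its left, z up, the work surface at z = 0. Lengths are in m, angles in rad, forces in N, time in s.
With the tool pointing down it reaches from about 0.3 to 0.75 m from the base axis. Payload 8.5 kg.
Tool frame: the origin (TCP) lies between the finger pads; the fingertips stand 14 mm ahead of it and the grasp point (between the pads) lies 5 mm behind it (tcp_to_tips is the distance from the TCP to the fingertips, in m); z points along the fingers, y is the line along which they close (so a half turn about z gives the same grasp; the last joint's range is limited). The gripper opens to 88 mm and grips with 3 to 60 N. Pads are 18 mm wide; open, the fingers measure 123 mm over their backs; the gripper's body (75 mm by 187 mm) begins 45 mm behind the grasp point.
Start: joints at [-1.443, 0.381, 1.297, -0, 1.464, -0.215], TCP at [0.185, -0.518, 0.253] pointing down, gripper open.
Joint ranges: [-3.11, 3.11], [-0.89, 2.33], [0.22, 2.48], [-1.42, 4.56], [0.17, 2.85], [-2.88, 2.88]. Speed limits (rad/s): [2.39, 2.39, 3.14, 3.14, 3.14, 3.14].

INTERFACE

Orientations are given as a unit quaternion [w, x, y, z].
In Python, from plant import * gives the robot as it stands.
- The arm moves only by the tool jog_arm, never from a script. Its argument "commands" is text: rows parted by semicolons, each of 7 numbers parted by spaces: the shift along the tool's x, y, z in m, then the turn, a rotation vector about the tool's x, y, z in degrees, then the opening in per cent of the stroke, from 0 (shut) to 100 (fully open). A call has exactly 8 rows; each row is the pose to reach, as a shift and turn from the pose commanded when the call began, along the tool's axes at that moment; what a row does not reach only later rows make up. A row lasts 1/8 s, in which the tool goes at most 62.5 mm and 10.7 degrees, less where a joint would pass 70% of its speed; a pose out of reach is approached as far as the arm can. A call with a gripper value outside its range is refused whole. The fingers move at their own pace and stop on an object; "newtons" is the grip in N (left out, the last holds). Time passes only in rows, so rows that repeat a pose let the fingers close, or fill a call up. It gives the time, the measured TCP pose, the force, the opening and the grip force at its end, in the units of the state.
- read_state(): the state, without advancing time (a new reading comes with each control period).
- read_camera(name): name is "scene" or "top" or "wrist"; returns a dict with "pixels" (400x640x3 uint8, red, green, blue), "fx", "fy", "cx", "cy" (pixels), "camera_from_world" (4x4, takes a point from world to camera coordinates); the wrist camera has in their place "tool_from_camera" (4x4, takes a point from camera to tool coordinates, whose origin is the TCP and whose axes are the flange's). Camera axes: x right, y down, z forward; pixel columns grow to the right and rows downward; lengths in m; the calibration is good to about 2 mm. A picture is of the moment at which its call begins: read the wrist's pose just before it. There is no depth.
- finish_job(): hands the job in; it is judged then, once.
The state is a dict: "time": time; "q": joint angles; "qvel": joint speeds; "joint_torque": joint torques, N m; "eef_pos": TCP position; "orientation": TCP orientation; "contact_force": force on the tool from outside, world axes, zero at the start; "wrist_torque": the same for the moment, N m; "gripper_width": finger opening in m; "finger_force": force on a finger pad.
Only numpy, scipy, OpenCV 4.12 (cv2) and the standard library are available. Lean on these libraries where they do the work, as an engineer would, in place of code of your own. Each camera call takes 0.05 s, during which the arm holds its last target. There are 200 camera calls.

TASK

Take the chair-back slat out of the parts rack by the end that sticks out, lay it flat on the rubber mat and let go, then take it again across its middle and seat it flat in the wooden clamping cradle. With the slat in and released, swing the hold-down bar fully down over it, and only then slide the bolt fully home across the bar. Do not drop the slat, and leave the other things on the bench and in the rack where they are.

Things in the scene. Friction and masses are not known exactly. Their poses are not given: they have to be found in the camera images.
- slat_mid (a point): centre of the slat, a plain light-wood bar 160 x 40 x 22 mm (its x, y, z), about 120 g, same end for end; the only part sticking out of the rack. It starts flat in one of the rack's channels, along the rack's x; 60 to 70 mm of it stick out at the rack's -x side, 40 mm above the bench, and only there can its 40 mm width be gripped (channel walls stand close beside it, 2 mm above its top).
- rack: plywood rack fixed to the bench, three channels side by side along its x, open above and in front (-x), closed at the back. Origin: on the bench, 10 mm in front of its front face, mid-width. It reaches from x = 10 to 140 mm and 202 mm across y; channel floors 40 mm, walls 64 mm above the bench; channels 46 mm wide, centred at y = -62, 0, 62 mm.
- mat_top (a point): middle of the top of the black rubber mat lying on the bench between rack and cradle: 260 (its x) x 150 (its y) x 3 mm thick, fixed; this point is 3 mm above the bench.
- cradle_seat (a point): where the slat's centre lies once seated in the cradle, 46 mm above the bench; its axes are the cradle's, the slat lies along x. There the slat rests with its underside 35 mm above the bench, with 3 mm of play at each side and each end between walls whose tops are 52 mm above the bench.
- cradle: wooden fixture fixed to the bench, origin on the bench under the seat. Base plate 215 x 120 mm, top 15 mm high. Floor blocks, end stops (to |x| = 93 mm) and side cheeks (49 < |x| < 83 mm, to |y| = 35 mm) hold the slat's two ends. The middle, |x| < 49 mm, is open beside the slat down to the base plate: the fingers fit only there. At x = -78 mm stand 95 mm high bolt posts (33 < |y| < 43 mm).
- bar_hinge (a point): hinge axis of the hold-down bar: at x = 100, y = 0 mm of the cradle and 72 mm above the bench, axis along the cradle's y.
- bar_grip (a point): middle of the wooden grip at the free end of the steel hold-down bar, 220 mm from the hinge axis: 56 mm long (along the bar), 24 mm wide (cradle's y), 22 mm thick. The bar is 24 mm wide and 12 mm thick and stands almost upright at the start. Bar down: grip at x = -120, y = 0 mm of the cradle, 72 mm above the bench, beyond the cradle's end with only bench below.
- bar (a joint): angle of the hold-down bar in rad: 0 = fully down, level over the slat (its stop; rubber feet 1 mm above a seated slat); 1.57 = upright (starts at 1.55 to 1.72). It moves towards the cradle's -x as it comes down. Stiff hinge: it stays where it is left, needs 2 to 5 N at the grip.
- bolt_tab (a point): middle of the upright steel end tab of the sliding bolt: 26 (cradle x) x 8 (cradle y) x 34 mm high, this point 103 mm, its top 115 mm above the bench. The bolt is a flat bar 24 mm wide at x = -78 mm, 81 to 91 mm above the bench, on the post at the +y side; drawn back, the tab is at y = 108 mm. Pushed along the cradle's -y it passes over the lowered bar into the other post.
- bolt (a joint): travel of the bolt in m: 0 = drawn back, 0.060 = fully home across the bar (its stop). Needs about 2 N; stays where left.
- thin_strip_mid (a point): centre of a short wooden strip 100 x 40 x 10 mm wholly inside another channel of the rack; leave it.
- leg_blank_mid (a point): centre of a short square wooden blank 100 x 34 x 34 mm wholly inside a third channel of the rack; leave it.
- glue_mid (a point): middle of an upright white glue bottle, 60 mm across, 150 mm high; leave it.
- mallet_grip (a point): handle of a wooden hammer lying on the bench; leave it.
- brush_pot_mid (a point): middle of an open steel pot 80 mm across, 90 mm high, with two side handles; leave it.
- sanding_block_mid (a point): centre of a cork sanding block 100 x 60 x 30 mm; leave it.
- wax_tin_mid (a point): middle of a round tin 90 mm across, 50 mm high; leave it.
Not all that is in view belongs to the job. What is shaped like the part that bears slat_mid but green or orange is not meant.

How it is judged:
On the way, in this order (a step that is already met when the one before it is completed fails the run):
1. the slat lies flat on the mat, let go (x of slat_mid in the frame of mat_top between -0.13 and 0.13 m and y of slat_mid in the frame of mat_top between -0.075 and 0.075 m and z of slat_mid in the frame of mat_top between 0.005 and 0.016 m and angle between slat_mid's own z axis and vertical below 0.08 rad and contact force between the fingers and slat below 0.1 N and linear speed of slat below 0.03 m/s), for 0.2 s.
2. the slat is seated flat in the cradle, let go (x of slat_mid in the frame of cradle_seat between -0.005 and 0.005 m and y of slat_mid in the frame of cradle_seat between -0.005 and 0.005 m and z of slat_mid in the frame of cradle_seat between -0.004 and 0.004 m and angle between the x axis of slat_mid and the x axis of cradle_seat, either way round below 0.08 rad and angle between slat_mid's own z axis and vertical below 0.06 rad and contact force between the fingers and slat below 0.1 N), for 0.2 s.
3. the hold-down bar is fully down over the seated slat (x of slat_mid in the frame of cradle_seat between -0.005 and 0.005 m and y of slat_mid in the frame of cradle_seat between -0.005 and 0.005 m and z of slat_mid in the frame of cradle_seat between -0.004 and 0.004 m and angle between the x axis of slat_mid and the x axis of cradle_seat, either way round below 0.08 rad and angle between slat_mid's own z axis and vertical below 0.06 rad and value of joint bar below 0.04 rad), for 0.2 s.
4. the bolt is home across the lowered bar (all of step 3 and value of joint bolt above 0.054 m), for 0.2 s.
At the end, for the whole second after the job is handed in: The slat rests seated in the cradle (within 5 mm of its seat sideways and endways, 4 mm in height, turned under 0.08 rad), released and still; the hold-down bar is down (within 0.04 rad of its stop) and the bolt is home (within 6 mm of its stop) (all of step 4 and contact force between the fingers and slat below 0.1 N and linear speed of slat below 0.02 m/s); the robot touches nothing.
It fails at once if the slat is dropped or knocked: it moves faster than 0.6 m/s while the fingers do not hold it (linear speed of slat above 0.6 m/s and contact force between the fingers and slat below 0.1 N).
It fails at once if another thing on the bench or in the rack is moved by more than 25 mm (distance of any of thin_strip_mid, leg_blank_mid, glue_mid, brush_pot_mid, sanding_block_mid, wax_tin_mid, mallet_grip from where it was at the start of the episode above 0.025 m).
It also fails if it takes over 72 s, if anything falls off the work surface, if the arm or the gripper's body presses on something with over 40 N, if the wrist force passes 120 N, or if a joint passes its speed limit or range.

## Working session

There is one attempt and no reset: what is moved stays moved. The work goes in short steps, Python scripts to look and compute and a tool call to move; the robot and the scene stay as the last step left them, time stands still between calls to the robot, and variables do not carry over. Pictures are saved under pics/ and viewed, at most 10 in all, crops included, and the job is handed in when it is done.

Besides the shell and the picture viewer there is one more tool, called after "Call:" as name(argument=value, ...), one argument or row to a line, values as JSON. jog_arm: Moves the arm, as the interface text tells. Its arguments: {"type":"object","properties":{"commands":{"type":"string"},"newtons":{"type":"number"}},"required":["commands"]}

```bash
mkdir -p pics; ls
python3 - <<'E'
from plant import *
import cv2
for n in("scene","top"):
    c=read_camera(n);cv2.imwrite(f"pics/{n}0.png",c["pixels"][:,:,::-1]);print(n,c["fx"],c["fy"],c["cx"],c["cy"],c["camera_from_world"].round(3).tolist() if hasattr(c["camera_from_world"],'round') else c["camera_from_world"])
print(read_state())
E
```

```text
pics
scene 413.9119345413333 413.9119345413333 322.54128793182696 201.8719909865352 [[-0.498, 0.867, -0.008, 0.314], [0.578, 0.325, -0.749, -0.211], [-0.647, -0.377, -0.663, 1.963], [0.0, 0.0, 0.0, 1.0]]
top 413.5990370353439 413.5990370353439 321.92130922065985 200.18537741989132 [[0.009, -1.0, 0.008, -0.068], [-0.992, -0.01, -0.129, 0.526], [0.129, -0.006, -0.992, 1.652], [0.0, 0.0, 0.0, 1.0]]
{'time': 0.1, 'q': array([-1.44331566e+00,  3.81110703e-01,  1.29816073e+00,  9.54196445e-06,
        1.46360530e+00, -2.15299745e-01]), 'qvel': array([-0.000649  , -0.001377  , -0.00320368, -0.00240957, -0.00103368,
        0.00066085]), 'joint_torque': array([ 4.58093273e-03, -4.38649035e+01, -2.24910969e+01,  7.14616547e-02,
        3.42502480e-02, -7.26535018e-05]), 'eef_pos': array([ 0.18482813, -0.51776243,  0.2522173 ]), 'orientation': array([-6.41212574e-04,  9.85348500e-01,  1.70551812e-01,  3.29213034e-05]), 'contact_force': array([-0.07760326, -0.11684762, -0.26709877]), 'wrist_torque': array([-0.01511132, -0.02401168,  0.00044749]), 'finger_force': 0.0, 'gripper_width': 0.08851675965776078}
```

View pics/top0.png

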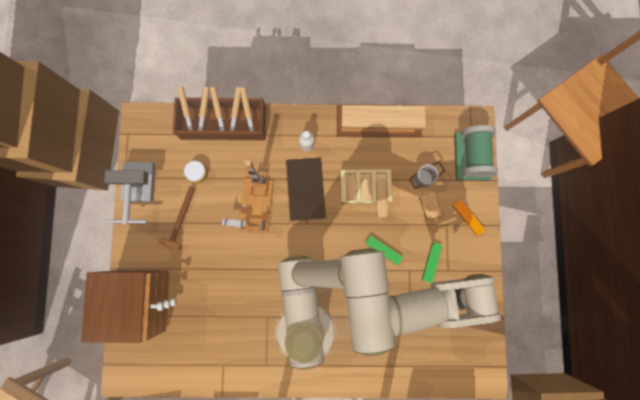

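View pics/scene0.png

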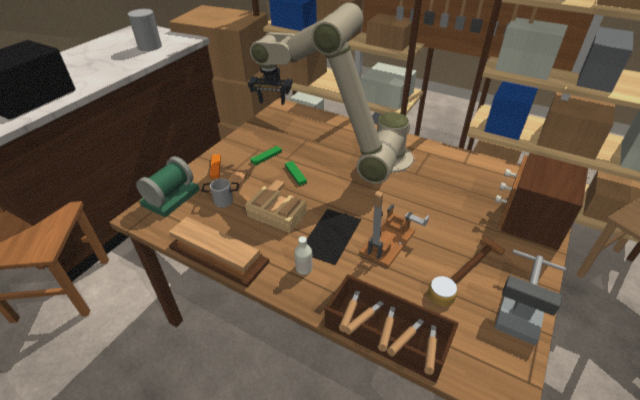

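The top view shows the rack around (366,187), with the slat protruding at (382,210). The mat is at (306,188) and the cradle around (257,205), with its bolt at (232,223) and the bar near (253,170). I'll enlarge that area.

```bash
cat > h.py <<'E'
import numpy as np,cv2
from plant import *
from scipy.spatial.transform import Rotation as R
def ray(c,uv,z):
    T=np.array(c["camera_from_world"]);Rm=T[:3,:3];o=-Rm.T@T[:3,3]
    d=Rm.T@np.array([(uv[0]-c["cx"])/c["fx"],(uv[1]-c["cy"])/c["fy"],1])
    return o+d*(z-o[2])/d[2]
def proj(c,p):
    T=np.array(c["camera_from_world"]);q=T[:3,:3]@np.array(p)+T[:3,3]
    return np.array([c["cx"]+c["fx"]*q[0]/q[2],c["cy"]+c["fy"]*q[1]/q[2]])
def wcam():
    s=read_state();w,x,y,z=s["orientation"];T=np.eye(4);T[:3,:3]=R.from_quat([x,y,z,w]).as_matrix();T[:3,3]=s["eef_pos"]
    c=read_camera("wrist");c["camera_from_world"]=np.linalg.inv(T@np.array(c["tool_from_camera"]));return c
E
python3 - <<'E'
from h import *
c=read_camera("top");p=c["pixels"][:,:,::-1]
cv2.imwrite("pics/top1.png",cv2.resize(p[145:245,210:410],(800,400),interpolation=cv2.INTER_CUBIC))
g=p.max(2)<60
m=np.zeros(g.shape,np.uint8);m[145:230,280:335]=g[145:230,280:335]
k=max(cv2.findContours(m,0,2)[0],key=cv2.contourArea);r=cv2.minAreaRect(k);print(r)
b=cv2.boxPoints(r);w=[ray(c,q,.003) for q in b];print(np.round(w,4),np.mean(w,0))
w=wcam();print(np.round(w["tool_from_camera"],3),w["fx"])
E
```

```text
Traceback (most recent call last):
ValueError: max() iterable argument is empty
```

View pics/top1.png

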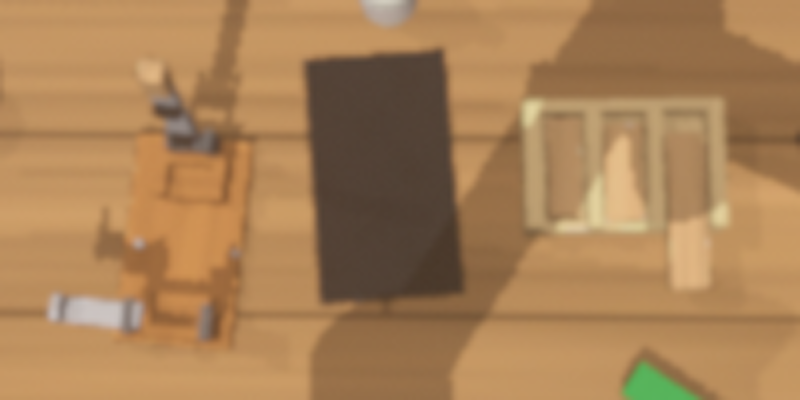

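The enlarged crop (4x, offset 210,145) shows the slat tip between (669,290) and (710,290). The mat corners are (305,61), (442,51), (463,292) and (322,301). The cradle base corners are roughly (138,136), (252,140), (232,349) and (120,341), and the bolt tab is at (55,309).

Run:
```python
from h import *
c=read_camera("top")
f=lambda L,z:np.array([ray(c,(210+u/4-.375,145+v/4-.375),z) for u,v in L])
def pr(n,a):print(n,np.round(a,3).tolist(),np.round(a.mean(0),3))
pr("slat",f([(669,290),(710,290),(674,222),(712,222)],.062))
pr("rack",f([(523,98),(723,98),(728,228),(526,232)],.064))
pr("mat",f([(305,61),(442,51),(463,292),(322,301)],.003))
pr("cradle",f([(138,136),(252,140),(232,349),(120,341)],.015))
pr("tab",f([(55,309)],.11))
w=wcam();print(np.round(w["tool_from_camera"],3).tolist(),w["fx"])
s=read_state();print(s["eef_pos"],R.from_quat(s["orientation"][[1,2,3,0]]).as_matrix().round(3).tolist())
```

```text
slat [[0.457, -0.283, 0.062], [0.457, -0.324, 0.062], [0.525, -0.288, 0.062], [0.526, -0.327, 0.062]] [ 0.491 -0.305  0.062]
rack [[0.65, -0.136, 0.064], [0.652, -0.339, 0.064], [0.52, -0.342, 0.064], [0.514, -0.14, 0.064]] [ 0.584 -0.239  0.064]
mat [[0.7, 0.09, 0.003], [0.712, -0.054, 0.003], [0.458, -0.078, 0.003], [0.447, 0.067, 0.003]] [0.579 0.006 0.003]
cradle [[0.616, 0.26, 0.015], [0.613, 0.142, 0.015], [0.397, 0.157, 0.015], [0.404, 0.272, 0.015]] [0.507 0.208 0.015]
tab [[0.429, 0.317, 0.11]] [0.429 0.317 0.11 ]
[[0.0, -0.955, -0.297, 0.077], [1.0, 0.0, 0.001, -0.001], [-0.001, -0.297, 0.955, -0.131], [0.0, 0.0, 0.0, 1.0]] 286.63121912560837
[ 0.18482712 -0.51788119  0.25247364] [[0.942, 0.336, -0.0], [0.336, -0.942, 0.001], [0.0, -0.001, -1.0]]
```

Call:
jog_arm(
  commands="0.05 -0.013 0 0 0 3 100;0.1 -0.026 0 0 0 6 100;0.15 -0.039 0 0 0 9 100;0.2 -0.052 0 0 0 12 100;0.25 -0.065 0 0 0 15 100;0.3 -0.077 0 0 0 18 100;0.35 -0.09 0 0 0 20 100;0.368 -0.095 0 0 0 20 100",
)

```text
time: 1.25
eef_pos: [0.5011, -0.3032, 0.2525]
orientation: [-0.0, 1.0, -0.002, -0.0]
contact_force: [-0.5, -0.2, -0.2]
gripper_width: 0.0883
finger_force: 0.0
```

Run:
```python
from h import *
s=read_state();print(s["time"],s["eef_pos"],R.from_quat(s["orientation"][[1,2,3,0]]).as_matrix().round(4).tolist(),s["qvel"].round(3))
c=wcam();p=c["pixels"][:,:,::-1];cv2.imwrite("pics/w1.png",p)
```

```text
1.25 [ 0.5011118  -0.30317034  0.25246675] [[1.0, -0.0036, -0.0002], [-0.0036, -1.0, 0.0003], [-0.0002, -0.0003, -1.0]] [ 0.211  0.093 -0.155 -0.013  0.063  0.218]
```

View pics/w1.png

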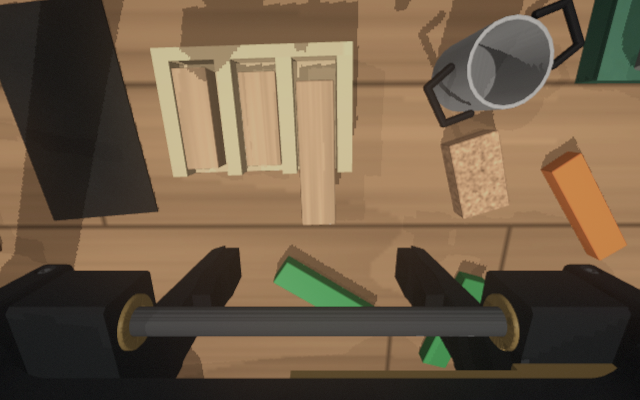

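The wrist view shows the whole slat top: far corners (296,80) and (333,80), near corners (303,224) and (335,224). The rack top spans (152,48) to (352,170). I'll refine the slat edges and compute its pose.

Run:
```python
from h import *
c=wcam();g=cv2.GaussianBlur(c["pixels"],(3,3),0).astype(int)
print(c["pixels"][185:215:10,290:350:4].sum(2).tolist())
print(c["pixels"][210:236:2,318].sum(1).tolist())
f=lambda L,z:np.array([ray(c,q,z) for q in L])
a=f([(296.5,80),(333,80),(335,224),(303,224)],.062);print(a.round(4).tolist());print(np.linalg.norm(a-np.roll(a,-1,0),axis=1).round(4))
a=f([(152,49),(352,42),(352,170),(175,176)],.064);print(a.round(4).tolist())
```

```text
[[409, 411, 411, 473, 501, 484, 474, 497, 494, 466, 456, 425, 386, 387, 387], [349, 349, 347, 463, 497, 487, 468, 493, 492, 467, 458, 419, 360, 357, 357], [363, 365, 363, 419, 492, 486, 470, 489, 497, 466, 461, 420, 337, 339, 339]]
[488, 488, 486, 485, 487, 485, 482, 464, 259, 298, 345, 349, 347]
[[0.617, -0.2803, 0.062], [0.6169, -0.3179, 0.062], [0.4588, -0.3224, 0.062], [0.4589, -0.2842, 0.062]]
[0.0376 0.1581 0.0382 0.1581]
[[0.6454, -0.1373, 0.064], [0.6511, -0.3361, 0.064], [0.5239, -0.3403, 0.064], [0.5176, -0.141, 0.064]]
```

Call:
jog_arm(
  commands="-0.005 -0.001 0.03 0 0 -1 100;-0.009 -0.001 0.08 0 0 -1.7 100;-0.009 -0.001 0.13 0 0 -1.7 100;-0.009 -0.001 0.17 0 0 -1.7 100;-0.009 -0.001 0.19 0 0 -1.7 100;-0.009 -0.001 0.1965 0 0 -1.7 100;-0.009 -0.001 0.1965 0 0 -1.7 100;-0.009 -0.001 0.1965 0 0 -1.7 100",
)

```text
time: 2.35
eef_pos: [0.4906, -0.3044, 0.0573]
orientation: [0.001, 1.0, 0.012, 0.001]
contact_force: [-0.5, 0.3, -0.2]
gripper_width: 0.0882
finger_force: 0.0
```

Call:
jog_arm(
  commands="0 0 0 0 0 0 60;0 0 0 0 0 0 40;0 0 0 0 0 0 30;0 0 0 0 0 0 30;0 0 0 0 0 0 30;0 0 0 0 0 0 30;0 0 0 0 0 0 30;0 0 0 0 0 0 30",
  newtons=45,
)

```text
time: 3.35
eef_pos: [0.4905, -0.3037, 0.0562]
orientation: [-0.0, 1.0, 0.012, -0.0]
contact_force: [-0.2, 0.1, 0.6]
gripper_width: 0.0399
finger_force: 45.0
```

Call:
jog_arm(
  commands="0 0 -0.01 0 0 0 30;0 0 -0.03 0 0 0 30;0 0 -0.06 0 0 0 30;0 0 -0.08 0 0 0 30;0.006 -0.04 -0.08 0 0 0 30;0.014 -0.09 -0.08 0 0 -1 30;0.022 -0.14 -0.08 0 0 -2 30;0.03 -0.19 -0.08 0 0 -3 30",
)

```text
time: 4.35
eef_pos: [0.5161, -0.1116, 0.1369]
orientation: [0.0, 0.999, 0.038, 0.0]
contact_force: [0.8, -0.6, -1.1]
gripper_width: 0.04
finger_force: 45.0
```

Call:
jog_arm(
  commands="0.01 -0.05 0 0 0 0 30;0.016 -0.09 0 0 0 -0.5 30;0.018 -0.113 0 0 0 -1 30;0.018 -0.113 0.02 0 0 -1 30;0.018 -0.113 0.045 0 0 -1 30;0.018 -0.113 0.06 0 0 -1 30;0.018 -0.113 0.06 0 0 -1 30;0.018 -0.113 0.06 0 0 -1 30",
)

```text
time: 5.35
eef_pos: [0.5259, 0.0007, 0.077]
orientation: [0.0, 0.999, 0.047, 0.001]
contact_force: [-0.9, 0.4, -1.4]
gripper_width: 0.0398
finger_force: 45.0
```

Run:
```python
from h import *
c=wcam();cv2.imwrite("pics/w2.png",c["pixels"][:,:,::-1]);s=read_state();print(s["eef_pos"],s["orientation"],s["contact_force"],s["wrist_torque"])
```

```text
[0.52594309 0.0007431  0.07711189] [2.22055150e-04 9.98916123e-01 4.65398116e-02 7.59380398e-04] [ 0.16859366  0.53485907 -0.97524423] [-0.00674511  0.0128348  -0.02915106]
```

View pics/w2.png

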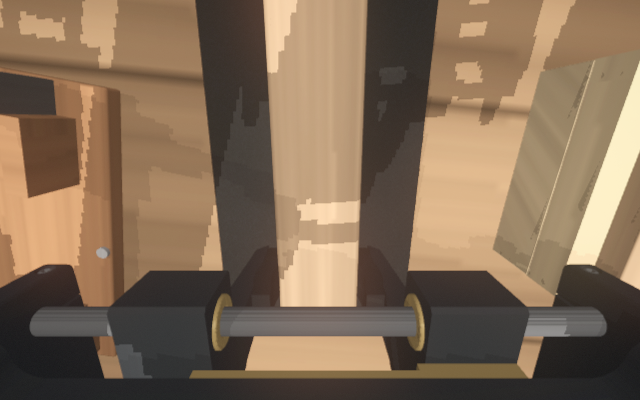

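The slat is held straight above the mat, filling columns 268-360. Now I'll lower it.

Call:
jog_arm(
  commands="0 0 0.02 0 0 0 30;0 0 0.035 0 0 0 30;0 0 0.045 0 0 0 30;0 0 0.05 0 0 0 30;0 0 0.054 0 0 0 30;0 0 0.057 0 0 0 30;0 0 0.0575 0 0 0 30;0 0 0.0575 0 0 0 30",
)

```text
time: 6.4
eef_pos: [0.5256, 0.0009, 0.0192]
orientation: [0.0, 0.999, 0.047, 0.0]
contact_force: [-0.5, 0.9, 4.0]
gripper_width: 0.0396
finger_force: 45.0
```

Call:
jog_arm(
  commands="0 0 0 0 0 0 50;0 0 0 0 0 0 60;0 0 0 0 0 0 80;0 0 0 0 0 0 80;0 0 -0.005 0 0 0 80;0 0 -0.03 0 0 0 80;0 0 -0.08 0 0 0 80;0 0 -0.13 0 0 0 80",
)

```text
time: 7.4
eef_pos: [0.5252, 0.001, 0.1505]
orientation: [-0.0, 0.999, 0.047, -0.0]
contact_force: [0.6, 0.3, -0.5]
gripper_width: 0.0704
finger_force: 0.0
```

Call:
jog_arm(
  commands="0.02 0 -0.05 0 0 0 80;0.05 0 -0.09 0 0 0 80;0.06 0 -0.1 0 0 0 80;0.06 0 -0.1 0 0 0 80;0.06 0 -0.1 0 0 0 80;0.06 0 -0.1 0 0 0 80;0.06 0 -0.1 0 0 0 80;0.06 0 -0.1 0 0 0 80",
)

```text
time: 8.4
eef_pos: [0.5851, 0.0065, 0.2486]
orientation: [-0.0, 0.999, 0.047, -0.0]
contact_force: [-0.5, 0.0, 1.2]
gripper_width: 0.0705
finger_force: 0.0
```

Run:
```python
from h import *
c=wcam();cv2.imwrite("pics/w3.png",c["pixels"][:,:,::-1]);s=read_state();print(s["eef_pos"],s["orientation"],s["contact_force"],s["time"])
```

```text
[0.58512628 0.00650026 0.24866943] [-2.21409617e-05  9.98915095e-01  4.65684940e-02 -8.72899661e-05] [ 0.13745055 -0.00347685  0.00802647] 8.45
```

View pics/w3.png

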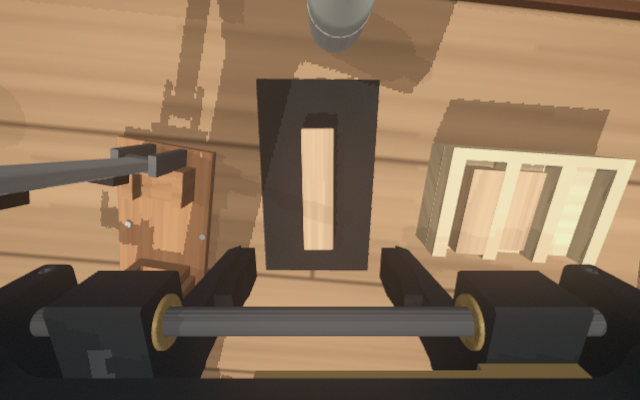

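The slat lies flat on the mat: corners (302,128), (333,128), (334,250) and (303,250). Next I'll measure the slat and view the cradle from above.

Run:
```python
from h import *
c=wcam();p=c["pixels"]
m=np.zeros(p.shape[:2],np.uint8);m[100:262,285:352]=(p.sum(2)>330)[100:262,285:352]
k=max(cv2.findContours(m,0,1)[0],key=cv2.contourArea);print(cv2.boundingRect(k))
w=np.array([ray(c,q[0],.025)[:2] for q in k],np.float32);r=cv2.minAreaRect(w*1000);print(r)
```

```text
(301, 128, 33, 122)
((572.9401245117188, 6.600421905517578), (158.24029541015625, 39.802398681640625), 5.8421430587768555)
```

Call:
jog_arm(
  commands="-0.02 0 -0.04 0 0 0 80;-0.05 -0.02 -0.08 0 0 2 80;-0.057 -0.06 -0.08 0 0 4 80;-0.057 -0.11 -0.08 0 0 6 80;-0.057 -0.16 -0.08 0 0 8 80;-0.057 -0.19 -0.08 0 0 9 80;-0.057 -0.2 -0.08 0 0 9 80;-0.057 -0.2 -0.08 0 0 9 80",
)

```text
time: 9.5
eef_pos: [0.5099, 0.2001, 0.3286]
orientation: [0.0, 1.0, -0.032, -0.0]
contact_force: [0.3, 0.0, -0.3]
gripper_width: 0.0704
finger_force: 0.0
```

Run:
```python
from h import *
c=wcam();cv2.imwrite("pics/w4.png",c["pixels"][:,:,::-1]);s=read_state();print(s["eef_pos"],s["orientation"],s["contact_force"],s["time"],s["qvel"].round(3))
```

```text
[0.51003698 0.19959018 0.32871899] [ 1.40595964e-04  9.99486536e-01 -3.20412886e-02  1.72888930e-05] [-0.18412364 -0.77447358  0.485103  ] 9.55 [-0.014 -0.003  0.001 -0.001  0.     0.001]
```

View pics/w4.png

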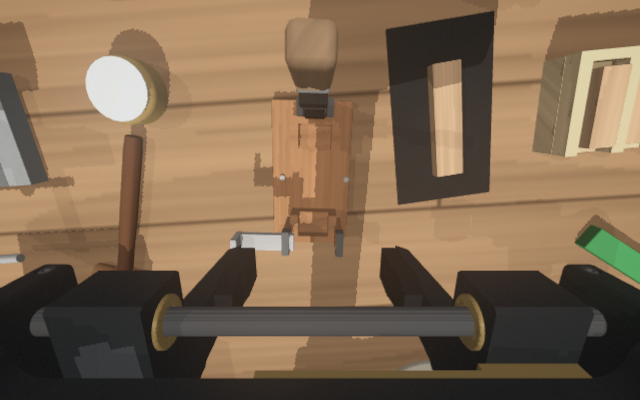

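The view shows the cradle spanning (272,100) to (352,235). The bar grip is at (312,50), the hinge at (314,105), the bolt tab at (237,241) and the posts at (287,243) and (340,243). I'll zoom in for precise points.

Run:
```python
from h import *
c=wcam();np.save("wc.npy",c["camera_from_world"])
p=c["pixels"][:,:,::-1][90:265,225:375];cv2.imwrite("pics/w5.png",cv2.resize(p,None,fx=3.4,fy=3.4,interpolation=cv2.INTER_CUBIC))
```

```text
(no output)
```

View pics/w5.png

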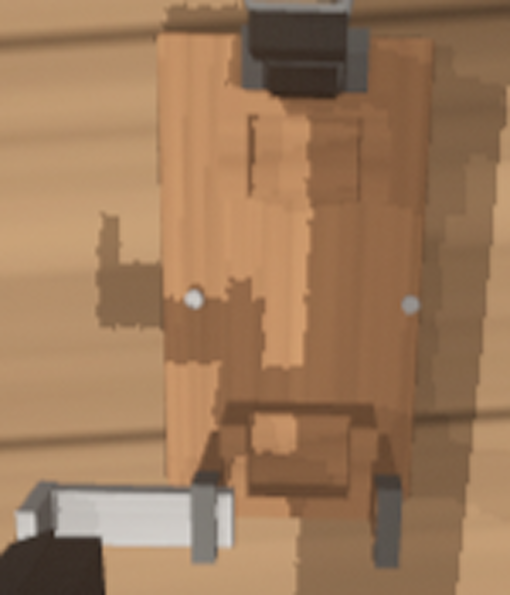

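Run:
```python
from h import *
c=read_camera("wrist");c["camera_from_world"]=np.load("wc.npy")
f=lambda L,z:np.array([ray(c,(225+u/3.4-.35,90+v/3.4-.35),z)[:2] for u,v in L])
def pr(n,a):print(n,a.round(4).tolist(),a.mean(0).round(4))
pr("base far corners",f([(160,35),(433,38)],.015))
pr("base left pts",f([(160,35),(166,478)],.015));pr("base right",f([(433,38),(412,490)],.015))
pr("screws",f([(194,299),(410,304)],.015))
pr("posts",f([(204,526),(388,524)],.095))
pr("tab top",f([(26,518),],.115))
pr("farpocket top",f([(249,115),(360,118)],.052))
pr("nearpocket",f([(249,494),(349,494)],.052))
```

```text
base far corners [[0.6178, 0.2603], [0.6092, 0.1439]] [0.6135 0.2021]
base left pts [[0.6178, 0.2603], [0.4156, 0.28]] [0.5167 0.2701]
base right [[0.6092, 0.1439], [0.4016, 0.16]] [0.5054 0.1519]
screws [[0.503, 0.2573], [0.4943, 0.1577]] [0.4987 0.2075]
posts [[0.4244, 0.2516], [0.4205, 0.1767]] [0.4224 0.2142]
tab top [[0.441, 0.3165]] [0.441  0.3165]
farpocket top [[0.583, 0.2227], [0.579, 0.1783]] [0.581  0.2005]
nearpocket [[0.4197, 0.2364], [0.4168, 0.1914]] [0.4182 0.2139]
```

Call:
jog_arm(
  commands="0 0.04 0 0 0 -2 80;0.02 0.09 0 0 0 -5 80;0.05 0.14 0.02 0 0 -8 80;0.0634 0.185 0.06 0 0 -9.3 80;0.0634 0.1914 0.11 0 0 -9.3 80;0.0634 0.1914 0.16 0 0 -9.3 80;0.0634 0.1914 0.21 0 0 -9.3 80;0.0634 0.1914 0.25 0 0 -9.3 80",
)

```text
time: 10.65
eef_pos: [0.5604, 0.0042, 0.077]
orientation: [-0.0, 0.999, 0.048, -0.0]
contact_force: [1.2, -0.1, -0.1]
gripper_width: 0.0704
finger_force: 0.0
```

Call:
jog_arm(
  commands="0 0 0.02 0 0 0 80;0 0 0.04 0 0 0 80;0 0 0.053 0 0 0 80;0 0 0.058 0 0 0 80;0 0 0.059 0 0 0 80;0 0 0.059 0 0 0 60;0 0 0.059 0 0 0 45;0 0 0.059 0 0 0 30",
  newtons=40,
)

```text
time: 11.65
eef_pos: [0.561, 0.0053, 0.02]
orientation: [0.0, 0.999, 0.049, 0.0]
contact_force: [0.6, -0.0, -0.6]
gripper_width: 0.0424
finger_force: 0.0
```

Call:
jog_arm(
  commands="0 0 0 0 0 0 30;0 0 0 0 0 0 30;0 0 0 0 0 0 30;0 0 0 0 0 0 30;0 0 -0.01 0 0 0 30;0 0 -0.03 0 0 0 30;0 0 -0.06 0 0 0 30;0 0 -0.08 0 0 0 30",
)

```text
time: 12.65
eef_pos: [0.561, 0.0053, 0.1012]
orientation: [0.0, 0.999, 0.049, 0.0]
contact_force: [0.0, -0.3, -1.5]
gripper_width: 0.0394
finger_force: 40.0
```

Call:
jog_arm(
  commands="-0.02 0 -0.03 0 0 2 30;-0.05 -0.02 -0.055 0 0 5 30;-0.053 -0.06 -0.06 0 0 8 30;-0.053 -0.11 -0.06 0 0 10.2 30;-0.053 -0.15 -0.06 0 0 10.2 30;-0.053 -0.18 -0.06 0 0 10.2 30;-0.053 -0.2 -0.06 0 0 10.2 30;-0.053 -0.2095 -0.06 0 0 10.2 30",
)

```text
time: 13.65
eef_pos: [0.4872, 0.2094, 0.1599]
orientation: [0.0, 0.999, -0.039, -0.0]
contact_force: [0.8, 0.4, -0.9]
gripper_width: 0.0402
finger_force: 40.0
```

Call:
jog_arm(
  commands="0 0 0 0 0 0 30;0 0 0 0 0 0 30;0 0 0.01 0 0 0 30;0 0 0.025 0 0 0 30;0 0 0.04 0 0 0 30;0 0 0.055 0 0 0 30;0 0 0.06 0 0 0 30;0 0 0.06 0 0 0 30",
)

```text
time: 14.65
eef_pos: [0.4876, 0.2083, 0.0995]
orientation: [0.0, 0.999, -0.04, -0.0]
contact_force: [-0.9, 0.7, -1.4]
gripper_width: 0.0393
finger_force: 40.0
```

Run:
```python
from h import *
c=wcam();w=c["pixels"][:,:,::-1]
s=read_state();print(s["eef_pos"],s["orientation"],s["contact_force"])
sc=read_camera("scene")["pixels"][:,:,::-1][185:275,350:440];t=read_camera("top")["pixels"][:,:,::-1][155:245,215:305]
z=lambda p:cv2.resize(p,(400,400),interpolation=cv2.INTER_CUBIC)
W=cv2.resize(w[0:280,160:480],(320*1,280));
o=np.zeros((600,800,3),np.uint8);o[:300,:300]=z(sc)[50:350,50:350] if 0 else cv2.resize(z(sc),(300,300));o[300:,:300]=cv2.resize(z(t),(300,300));o[:437,300:]=cv2.resize(w[:280,160:480],(500,437))
cv2.imwrite("pics/w6.png",o)
```

```text
[0.48773162 0.20843684 0.09992507] [-2.83779780e-05  9.99203804e-01 -3.98966146e-02  1.28865290e-04] [ 0.13203708 -0.63456636 -1.33722299]
```

View pics/w6.png

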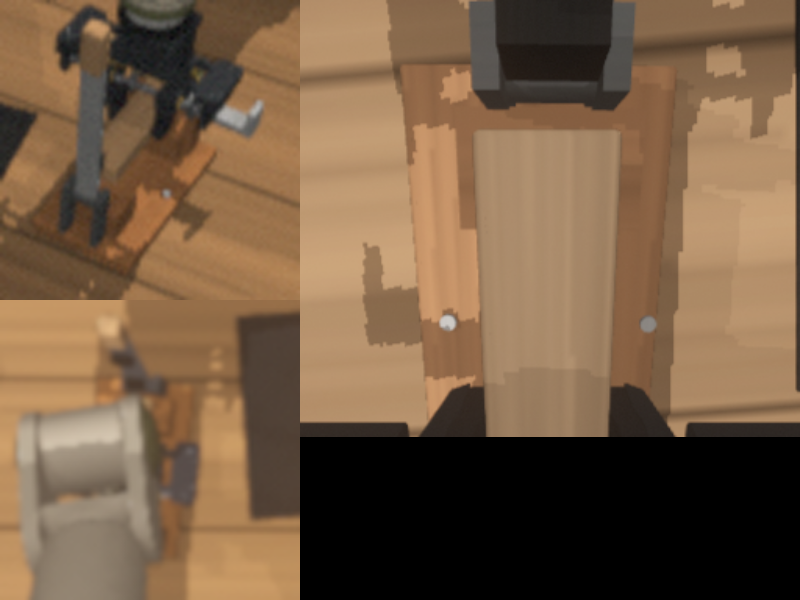

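Wrist panel (1.5625x): the slat's far end runs from (474,130) to (621,130) and sits well centred between the screws at (447,323) and (648,324). The base's far corners are at (402,65) and (677,66). I'll check this numerically.

Run:
```python
from h import *
c=wcam()
f=lambda L,z:np.array([ray(c,(160+(u-300)/1.5625-.18,v/1.5625-.18),z)[:2] for u,v in L])
o=np.array([.4997,.2076]);a=np.radians(-4.6);M=np.array([[np.cos(a),np.sin(a)],[-np.sin(a),np.cos(a)]])
def pr(n,L,z):
    q=(f(L,z)-o)@M.T*1000;print(n,q.round(1).tolist(),q.mean(0).round(1))
pr("slat end",[(474,130),(621,130)],.1055);pr("slat near",[(485,400),(611,400)],.1055)
pr("far corners",[(402,65),(677,66)],.015);pr("screws",[(447,323),(648,324)],.015)
pr("base edges",[(427,400),(654,380)],.015)
```

```text
slat end [[78.4, 19.7], [78.4, -18.3]] [78.4  0.7]
slat near [[1.2, 20.0], [1.2, -19.1]] [1.2 0.4]
far corners [[114.3, 62.9], [114.0, -54.9]] [114.2   4. ]
screws [[-1.1, 51.1], [-1.5, -50.4]] [-1.3  0.4]
base edges [[-44.0, 64.6], [-32.3, -55.6]] [-38.1   4.5]
```

Call:
jog_arm(
  commands="0 0 0.01 0 0 0 30;0 0 0.02 0 0 0 30;0 0 0.028 0 0 0 30;0 0 0.034 0 0 0 30;0 0 0.038 0 0 0 30;0 0 0.041 0 0 0 30;0 0 0.041 0 0 0 30;0 0 0.041 0 0 0 30",
)

```text
time: 15.85
eef_pos: [0.4877, 0.2086, 0.059]
orientation: [-0.0, 0.999, -0.04, 0.0]
contact_force: [-0.2, -1.1, -2.2]
gripper_width: 0.0399
finger_force: 40.0
```

Call:
jog_arm(
  commands="0 0 0.002 0 0 0 30;0 0 0.004 0 0 0 30;0 0 0.005 0 0 0 30;0 0 0.006 0 0 0 30;0 0 0.007 0 0 0 30;0 0 0.007 0 0 0 30;0 0 0.007 0 0 0 30;0 0 0.007 0 0 0 30",
)

```text
time: 16.85
eef_pos: [0.4876, 0.2086, 0.052]
orientation: [-0.0, 0.999, -0.04, 0.0]
contact_force: [-1.7, 0.3, 4.8]
gripper_width: 0.0396
finger_force: 40.0
```

Call:
jog_arm(
  commands="0 0 0 0 0 0 50;0 0 0 0 0 0 60;0 0 0 0 0 0 70;0 0 0 0 0 0 70;0 0 -0.005 0 0 0 70;0 0 -0.02 0 0 0 70;0 0 -0.05 0 0 0 70;0 0 -0.09 0 0 0 70",
)

```text
time: 17.85
eef_pos: [0.4873, 0.2085, 0.1433]
orientation: [0.0, 0.999, -0.04, -0.0]
contact_force: [0.3, 0.6, 0.4]
gripper_width: 0.0621
finger_force: 0.0
```

Call:
jog_arm(
  commands="-0.02 0 -0.05 0 0 0 40;-0.04 0 -0.1 0 0 0 40;-0.04 0 -0.15 0 0 0 40;-0.04 0 -0.19 0 0 0 40;-0.04 0 -0.2 0 0 0 40;-0.04 0 -0.2 0 0 0 40;-0.04 0 -0.2 0 0 0 40;-0.04 0 -0.2 0 0 0 40",
)

```text
time: 18.85
eef_pos: [0.4475, 0.2117, 0.3407]
orientation: [0.0, 0.999, -0.04, -0.001]
contact_force: [-0.6, -0.0, -0.6]
gripper_width: 0.0353
finger_force: 0.0
```

Run:
```python
from h import *
c=wcam();cv2.imwrite("pics/w7.png",c["pixels"][:,:,::-1]);s=read_state();print(s["eef_pos"],s["orientation"],s["contact_force"],s["time"],s["q"].round(2))
```

```text
[0.4475659  0.21169536 0.34087043] [ 2.15157178e-04  9.99207817e-01 -3.97854102e-02 -9.02151226e-04] [-0.47791903 -0.75107035 -0.57636433] 18.9 [0.2  0.23 1.26 0.   1.65 1.85]
```

View pics/w7.png

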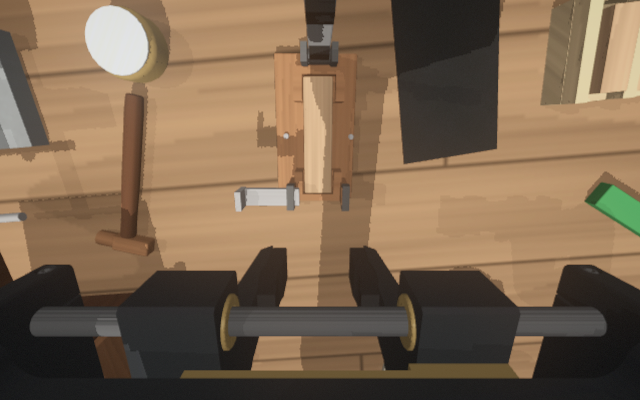

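The slat now sits in the cradle (columns 302-335, rows 73-193) between the stops. Next I'll take the closed fingers over the bar's top and down behind it.

Call:
jog_arm(
  commands="0 0 -0.025 0 0 0 0;0.03 0 -0.025 0 0 0 0;0.07 0 -0.025 0 0 0 0;0.11 0 -0.025 0 0 0 0;0.15 0 -0.025 0 0 0 0;0.19 0 -0.025 0 0 0 0;0.22 0 -0.025 0 0 0 0;0.228 0 -0.025 0 0 0 0",
)

```text
time: 19.9
eef_pos: [0.6762, 0.1932, 0.3646]
orientation: [0.0, 0.999, -0.04, -0.001]
contact_force: [-0.8, -0.1, -0.6]
gripper_width: 0.0006
finger_force: 0.0
```

Call:
jog_arm(
  commands="0 0 0 0 0 0 0;0 0 0.03 0 0 0 0;0 0 0.06 0 0 0 0;0 0 0.072 0 0 0 0;0 0 0.072 0 0 0 0;0 0 0.072 0 0 0 0;0 0 0.072 0 0 0 0;0 0 0.072 0 0 0 0",
)

```text
time: 20.9
eef_pos: [0.6751, 0.1936, 0.2953]
orientation: [-0.0, 0.999, -0.04, 0.0]
contact_force: [0.2, 0.5, 0.4]
gripper_width: 0.0002
finger_force: 0.0
```

```bash
cat >> h.py <<'E'
def cr():
    s=read_state();d=s["eef_pos"][:2]-[.4997,.2076];a=np.radians(-4.6)
    q=s["orientation"];print("cradle xyz mm",(1000*np.array([d[0]*np.cos(a)+d[1]*np.sin(a),-d[0]*np.sin(a)+d[1]*np.cos(a),s["eef_pos"][2]])).round(1),"yaw",np.degrees(2*q[2]).round(2),s["contact_force"].round(1),s["gripper_width"],s["time"])
E
python3 -c "from h import *;cr()
c=read_camera('scene');np.save('sc.npy',c['pixels'])
# path
for i in range(0,13):
    t=np.radians(95-i*95/12);r=.208+.02*i/12
    print(i,round(100-1e3*r*np.cos(t)+11*np.sin(t)+10,1),round(72+1e3*r*np.sin(t)+11*np.cos(t)+14,1))"
```

```text
cradle xyz mm [1.759e+02 1.000e-01 2.953e+02] yaw -4.56 [0.2 0.5 0.4] 0.00023441336738644054 20.9
0 139.1 292.2
1 110.3 296.0
2 81.1 295.6
3 51.9 291.2
4 23.5 282.8
5 -3.7 270.4
6 -29.2 254.2
7 -52.3 234.4
8 -72.6 211.6
9 -89.7 185.9
10 -103.1 157.9
11 -112.7 128.1
12 -118.0 97.0
```

Call:
jog_arm(
  commands="-0.026 0 0.001 0 0 0 0;-0.037 0 0.001 0 0 0 0;-0.051 0 -0.001 0 0 0 0;-0.066 0 -0.002 0 0 0 0;-0.08 0 -0.002 0 0 0 0;-0.095 0 -0.0015 0 0 0 0;-0.11 0 0 0 0 0 0;-0.124 0 0.003 0 0 0 0",
)

```text
time: 21.95
eef_pos: [0.5513, 0.2035, 0.292]
orientation: [-0.0, 0.999, -0.04, 0.001]
contact_force: [1.9, 0.2, -0.5]
gripper_width: 0.0003
finger_force: 0.8
```

Call:
jog_arm(
  commands="-0.014 0 0.004 0 0 0 0;-0.0285 0 0.008 0 0 0 0;-0.042 0 0.014 0 0 0 0;-0.056 0 0.021 0 0 0 0;-0.069 0 0.029 0 0 0 0;-0.081 0 0.037 0 0 0 0;-0.093 0 0.0465 0 0 0 0;-0.104 0 0.057 0 0 0 0",
)

```text
time: 22.95
eef_pos: [0.4477, 0.2118, 0.2349]
orientation: [-0.0, 0.999, -0.04, 0.001]
contact_force: [0.7, -0.5, 0.2]
gripper_width: 0.0008
finger_force: 0.4
```

Call:
jog_arm(
  commands="-0.011 0 0.011 0 0 0 0;-0.021 0 0.022 0 0 0 0;-0.03 0 0.035 0 0 0 0;-0.038 0 0.048 0 0 0 0;-0.045 0 0.062 0 0 0 0;-0.051 0 0.076 0 0 0 0;-0.056 0 0.091 0 0 0 0;-0.061 0 0.106 0 0 0 0",
)

```text
time: 23.95
eef_pos: [0.3871, 0.2167, 0.1287]
orientation: [-0.0, 0.999, -0.04, 0.001]
contact_force: [1.0, -0.4, 0.4]
gripper_width: 0.0005
finger_force: 0.2
```

Call:
jog_arm(
  commands="-0.002 0 0.008 0 0 0 0;-0.004 0 0.015 0 0 0 0;-0.005 0 0.022 0 0 0 0;-0.005 0 0.026 0 0 0 0;-0.005 0 0.029 0 0 0 0;-0.005 0 0.031 0 0 0 0;-0.005 0 0.0315 0 0 0 0;-0.005 0 0.0315 0 0 0 0",
)

```text
time: 24.95
eef_pos: [0.3819, 0.217, 0.0974]
orientation: [-0.0, 0.999, -0.04, 0.0]
contact_force: [-0.7, 0.8, 2.1]
gripper_width: 0.0002
finger_force: 1.1
```

```bash
python3 -c "
from h import *
cr()
c=read_camera('scene');p=c['pixels'];q=np.load('sc.npy')
# sanity: is steel/grip pixels along the upright bar changed?
d=np.abs(p.astype(int)-q).sum(2)>90
f=lambda x,y,z:proj(c,[.4997+x*np.cos(.0803)+y*np.sin(.0803),.2076-x*np.sin(.0803)+y*np.cos(.0803),z]).round().astype(int)
for x,z in [(.1,.2),(.1,.25),(.0,.078),(-.03,.078),(.03,.078),(-.12,.083),(-.14,.083)]:
    u,v=f(x,0,z);print(x,z,(u,v),q[v,u],p[v,u])
"
```

```text
cradle xyz mm [-1.182e+02 -1.000e-01  9.740e+01] yaw -4.56 [-0.7  0.8  2.1] 0.00017631525076067763 24.95
0.1 0.2 (np.int64(379), np.int64(217)) [86 86 85] [150 109  73]
0.1 0.25 (np.int64(381), np.int64(206)) [95 82 70] [154 114  76]
0.0 0.078 (np.int64(390), np.int64(226)) [130 100  72] [112 112 109]
-0.03 0.078 (np.int64(393), np.int64(221)) [125  96  67] [113 112 110]
0.03 0.078 (np.int64(386), np.int64(231)) [130 101  71] [110 108 106]
-0.12 0.083 (np.int64(404), np.int64(206)) [99 72 49] [26 26 26]
-0.14 0.083 (np.int64(407), np.int64(203)) [106  80  56] [23 26 27]
```

The bar is down. I'll press slightly to confirm the stop, then lift.

Call:
jog_arm(
  commands="0 0 0.0005 0 0 0 0;0 0 0.001 0 0 0 0;0 0 0.0015 0 0 0 0;0 0 0.002 0 0 0 0;0 0 0.002 0 0 0 0;0 0 0.002 0 0 0 0;0 0 0.002 0 0 0 0;0 0 0.002 0 0 0 0",
)

```text
time: 26.0
eef_pos: [0.382, 0.217, 0.0971]
orientation: [-0.0, 0.999, -0.04, 0.001]
contact_force: [-7.9, -3.6, 29.5]
gripper_width: 0.0001
finger_force: 14.4
```

Call:
jog_arm(
  commands="0 0 -0.03 0 0 0 0;0 0 -0.075 0 0 0 0;0 0 -0.1 0 0 0 0;0.015 -0.04 -0.1 0 0 0 0;0.03 -0.08 -0.1 0 0 0 0;0.04 -0.12 -0.1 0 0 0 0;0.04 -0.15 -0.1 0 0 0 0;0.04 -0.155 -0.1 0 0 0 0",
)

```text
time: 27.0
eef_pos: [0.4339, 0.3695, 0.1947]
orientation: [0.0, 0.999, -0.039, -0.0]
contact_force: [0.1, -1.4, -0.4]
gripper_width: 0.0007
finger_force: 0.0
```

Call:
jog_arm(
  commands="0 0 0 0 0 0 0;0 0 0.02 0 0 0 0;0 0 0.05 0 0 0 0;0 0 0.075 0 0 0 0;0 0 0.086 0 0 0 0;0 0 0.086 0 0 0 0;0 0 0.086 0 0 0 0;0 0 0.086 0 0 0 0",
)

```text
time: 28.0
eef_pos: [0.4344, 0.3684, 0.1101]
orientation: [-0.0, 0.999, -0.04, 0.001]
contact_force: [0.1, -0.6, 0.1]
gripper_width: 0.0003
finger_force: 0.0
```

```bash
python3 -c "from h import *;cr()"
```

```text
cradle xyz mm [-78.  155.1 110.1] yaw -4.56 [ 0.1 -0.6  0.1] 0.00028865519570788926 28.0
```

Call:
jog_arm(
  commands="0 0.01 0 0 0 0 0;0 0.02 0 0 0 0 0;0 0.03 0 0 0 0 0;0 0.042 0 0 0 0 0;0 0.054 0 0 0 0 0;0 0.066 0 0 0 0 0;0 0.074 0 0 0 0 0;0 0.078 0 0 0 0 0",
)

```text
time: 29.0
eef_pos: [0.4278, 0.2901, 0.1093]
orientation: [-0.0, 0.999, -0.04, -0.0]
contact_force: [-0.1, 1.3, 0.7]
gripper_width: 0.0003
finger_force: 0.8
```

Call:
jog_arm(
  commands="0 0.001 0 0 0 0 0;0 0.002 0 0 0 0 0;0 0.003 0 0 0 0 0;0 0.004 0 0 0 0 0;0 0.005 0 0 0 0 0;0 0.005 0 0 0 0 0;0 0.005 0 0 0 0 0;0 0.005 0 0 0 0 0",
)

```text
time: 30.0
eef_pos: [0.4276, 0.2855, 0.1092]
orientation: [0.0, 0.999, -0.04, 0.0]
contact_force: [-0.1, 0.7, 1.2]
gripper_width: 0.001
finger_force: 0.3
```

```bash
python3 -c "from h import *;cr()"
```

```text
cradle xyz mm [-78.2  71.9 109.2] yaw -4.56 [-0.1  0.7  1.2] 0.0009612951089763158 30.0
```

Call:
jog_arm(
  commands="0 0.0005 0 0 0 0 0;0 0.001 0 0 0 0 0;0 0.0015 0 0 0 0 0;0 0.002 0 0 0 0 0;0 0.0025 0 0 0 0 0;0 0.003 0 0 0 0 0;0 0.003 0 0 0 0 0;0 0.003 0 0 0 0 0",
)

```text
time: 31.0
eef_pos: [0.4273, 0.2825, 0.1092]
orientation: [0.0, 0.999, -0.04, -0.0]
contact_force: [0.4, 0.9, -1.3]
gripper_width: 0.0002
finger_force: 0.5
```

Call:
jog_arm(
  commands="0 0.0005 0 0 0 0 0;0 0.001 0 0 0 0 0;0 0.0015 0 0 0 0 0;0 0.002 0 0 0 0 0;0 0.0025 0 0 0 0 0;0 0.003 0 0 0 0 0;0 0.003 0 0 0 0 0;0 0.003 0 0 0 0 0",
)

```text
time: 32.0
eef_pos: [0.4271, 0.2805, 0.1094]
orientation: [-0.001, 0.999, -0.04, 0.0]
contact_force: [-1.5, 9.0, -0.3]
gripper_width: 0.0004
finger_force: 4.1
```

```bash
python3 -c "from h import *;cr()"
```

```text
cradle xyz mm [-78.2  66.9 109.4] yaw -4.56 [-1.5  9.  -0.3] 0.00036127527877782324 32.0
```

The force has risen to 9 N at the expected position, so the bolt is home. Now I'll retreat.

Call:
jog_arm(
  commands="0 -0.01 0 0 0 0 0;0 -0.03 0 0 0 0 0;0 -0.05 -0.02 0 0 0 0;0 -0.06 -0.06 0 0 0 0;0 -0.06 -0.11 0 0 0 0;0 -0.06 -0.16 0 0 0 0;0 -0.06 -0.18 0 0 0 0;0 -0.06 -0.18 0 0 0 0",
)

```text
time: 33.0
eef_pos: [0.4319, 0.3403, 0.2904]
orientation: [-0.001, 0.999, -0.039, 0.001]
contact_force: [-0.7, -0.5, 0.3]
gripper_width: 0.0006
finger_force: 0.0
```

```bash
python3 -c "
from h import *
cr();c=wcam();p=c['pixels'];a=.0803
f=lambda x,y,z:proj(c,[.4997+x*np.cos(a)+y*np.sin(a),.2076-x*np.sin(a)+y*np.cos(a),z]).round().astype(int)
for n,l in (('bolt over bar',(-.078,0,.091)),('bolt',(-.078,.025,.091)),('bar',(0,0,.078)),('slat',(.0,.016,.057)),('slat',(.0,-.016,.057)),('tab old',(-.078,.108,.115)),('tab new',(-.078,.048,.115))):
    u,v=f(*l);print(n,u,v,p[v,u] if 0<=v<400 and 0<=u<640 else None)
"
```

```text
cradle xyz mm [-78.2 126.9 290.4] yaw -4.52 [-0.7 -0.5  0.3] 0.0005966824814257296 33.0
bolt over bar 426 188 [142 138 134]
bolt 405 188 [193 189 185]
bar 430 119 [142 139 134]
slat 410 119 [158 128  98]
slat 436 119 [141 137 133]
tab old 336 192 [181 144 106]
tab new 390 193 [194 191 186]
```

Grey steel now shows at the tab's home position, bare wood where the tab used to be, and the bar lies over the slat. I'll hand the job in.

```bash
python3 -c "from plant import *;print(finish_job())"
```

```text
the job is handed in; nothing more can be done
None
```

I handed the job in at about 33 s: the slat was laid on the mat and then set in the cradle, the bar is down on its stop and the bolt pushed home; my checks support this, but no verdict came back.

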